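# Pack the small clamping set into the kit tray

### The arm

A 6-joint arm with a two-finger parallel gripper is mounted at the origin on the work surface. World frame = base frame: x ahead of the robot, y to its left, z up, the work surface at z = 0. Lengths are in m, angles in rad, forces in N, time in s.
With the tool pointing down it reaches from about 0.325 to 0.775 m from the base axis. Payload 9.3 kg.
Tool frame: the origin (TCP) lies at the very end of the fingers, on their centre line; the grasp point (between the pads) lies env.grasp_offset behind it (env.grasp_offset is the distance from the TCP to the grasp point, in m); z points along the fingers, y is the line along which they close (so a half turn about z gives the same grasp; the last joint's range is limited). The gripper opens to 85 mm and grips with 20 to 120 N. Pads are 22 mm wide; open, the fingers measure 114 mm over their backs; the gripper's body (76 mm by 85 mm) begins 54 mm behind the grasp point. The pads swing forward as they close: fully open they stand 13 mm farther back than shut.
Start: joints at [-1.389, 0.259, 0.021, 1.334, 0, 1.418], TCP at [0.181, -0.519, 0.199] pointing down, gripper open.
Joint ranges: [-3.04, 3.04], [-0.91, 1.82], [-1.04, 1.36], [-1.92, 1.95], [-1.52, 1.45], [-3.14, 3.14]. Speed limits (rad/s): [2.22, 2.22, 2.79, 3.14, 3.14, 3.14].

### API

Orientations are given as [roll, pitch, yaw] about the fixed x, y, z axes, in that order (R = Rz(yaw) Ry(pitch) Rx(roll)).
In Python, from bench import env gives the robot as it stands. The module is installed in compiled form; this text tells all that it offers. Calls block until the motion is done:
- env.goto(position, orientation): joint-space move of the TCP to a pose.
- env.move_straight(position, rot=None, velocity=0.15, contact_N=None): straight line of the TCP; rot=None keeps the orientation; velocity is the mean speed in m/s. With contact_N (N) it stops when the force on the tool has changed by that much, and returns True; else False.
- env.move_j(angles): joint-space move.
- env.move_gripper(opening, squeeze=None): finger opening in m; squeeze is the grip in N (None keeps the last); returns when the fingers have stopped.
- env.hold(seconds).
- env.solve_ik(position, orientation): joint angles nearest the present ones, or None.
- env.get_state(): the state.
- env.read_camera(name): name is "scene" or "side" or "wrist"; returns a dict with "color" (420x560x3 uint8, red, green, blue), "K" (3x3 intrinsics, pixels), "extrinsics" (4x4, takes a point from camera to world coordinates). Camera axes: x right, y down, z forward; pixel columns grow to the right and rows downward; lengths in m; the calibration is good to about 2 mm. A picture is of the moment at which its call begins. There is no depth.
A pose or a line that the arm cannot do raises env.IKError and nothing moves.
- env.finish_job(): hands the job in; it is judged then, once.
The state is a dict: "clock": time; "joint_pos": joint angles; "joint_vel": joint speeds; "tau": joint torques, N m; "tool_pos": TCP position; "eef_rot": TCP orientation; "force": force on the tool from outside, world axes, zero at the start; "ft_torque": the same for the moment, N m; "width": finger opening in m; "gripper_force": force on a finger pad.
Only numpy, scipy, OpenCV 4.12 (cv2) and the standard library are available. Lean on these libraries where they do the work, as an engineer would, in place of code of your own. Each camera call takes 0.05 s, during which the arm holds its last target. There are 200 camera calls.

### The job

Pack the four loose pieces of the small clamping set into the shallow metal kit tray: the small strap clamp, the small step block, the stud with its nuts and the long hexagon nut, each beside its twin in the bin that already holds one like it. Set every piece down on the floor of its bin the same way up as it stands now, without dropping it in, and leave the bigger strap clamp and the bigger step block where they lie, as they belong to another set.

Things in the scene. Friction and masses are not known exactly. Their poses are not given: they have to be found in the camera images.
- small_strap: The SMALL strap clamp, to be packed: a dark steel bar 80 long (x) x 25 wide (y) x 16 high with a lengthwise slot through it 46 x 11, lying flat; 170 g. Origin at the centre of its underside. x along its length (sloped nose at +x), z up. Grip it across the 25 mm width at its middle; the sides are plain and upright.
- small_block: The SMALL step block, to be packed: a dark steel staircase 40 long (x) x 25 wide (y), rising in six steps from 8 high at its -x end to 32 high at its +x end; 140 g. Origin at the centre of its underside. Grip it across the 25 mm width, about 8 mm from the origin towards +x, where it is 22 to 32 high.
- stud: The stud with its nuts run on, to be packed: a threaded rod 10 in diameter, 90 long, lying along x, its axis held level 10 up by a square T-nut (20 x 20, 15 long) at its -x end and a flange nut (20 in diameter, 14 long) near +x. 110 g. Origin on the surface under the rod's middle. Grip the bare rod (x = -26 to +23) at the middle, across its 10 mm.
- long_nut: The long hexagon (coupling) nut, to be packed: 17 across flats (flats face its +-y axis and every 60 degrees from it), 30 high, standing upright on its end; 45 g. Origin at the centre of its underside, z up.
- big_strap: The BIG strap clamp, a look-alike to leave alone: 112 x 34 x 20, slotted like the small one, lying flat on the bench. Origin at the centre of its underside, x along it.
- big_block: The BIG step block, a look-alike to leave alone: 60 x 34, stairs up to 44 high at its +x end. Origin at the centre of its underside.
- bin_strap: The white bin that already holds one small strap clamp; fixed, one of four alike in the kit tray, places swapped each start. 108 x 108 outside, 102 x 102 inside, walls 20 high. Origin: centre of its underside; inner floor 3 above it (6 above the bench), z up. The loose twin is lying along x at y = -34 (within 2); the +y side is free: at x = 0, y = +17 fingers have room on both sides.
- bin_block: The white bin that already holds one small step block; fixed, one of four alike in the kit tray, places swapped each start. 108 x 108 outside, 102 x 102 inside, walls 20 high. Origin: centre of its underside; inner floor 3 above it (6 above the bench), z up. The loose twin is lying along x at y = -34 (within 2); the +y side is free: at x = 0, y = +17 fingers have room on both sides.
- bin_stud: The white bin that already holds one stud with its nuts; fixed, one of four alike in the kit tray, places swapped each start. 108 x 108 outside, 102 x 102 inside, walls 20 high. Origin: centre of its underside; inner floor 3 above it (6 above the bench), z up. The loose twin is lying along x at y = -36 (within 2); the +y side is free: at x = 0, y = +17 fingers have room on both sides.
- bin_nut: The white bin that already holds one long hexagon nut; fixed, one of four alike in the kit tray, places swapped each start. 108 x 108 outside, 102 x 102 inside, walls 20 high. Origin: centre of its underside; inner floor 3 above it (6 above the bench), z up. The loose twin is standing upright at y = -36 (within 2); the +y side is free: at x = 0, y = +17 fingers have room on both sides.

How it is judged:
By the outcome, as a careful person would: the job done as asked, in the order asked, and still so for the second after the job is handed in, with the robot touching nothing.
It also fails if it takes over 112 s, if anything falls off the work surface, if the arm or the gripper's body presses on something with over 40 N, if the wrist force passes 120 N, or if a joint passes its speed limit or range.

## Working session

There is one attempt and no reset: what is moved stays moved. The work goes in short steps, each a Python script; the robot and the scene stay as the last script left them, time stands still between calls to the robot, and variables do not carry over. Pictures are saved under pics/ and viewed, at most 14 in all, crops included, and the job is handed in when it is done.

```bash
mkdir -p pics; python3 - <<'E'
from bench import env
import cv2,numpy as np
for n in ["scene","side"]:
    c=env.read_camera(n); cv2.imwrite(f"pics/{n}0.png",c["color"][:,:,::-1]); print(n,c["K"].tolist(),np.round(c["extrinsics"],4).tolist())
    np.savez(f"{n}0.npz",**c)
print(env.grasp_offset, env.get_state())
E
```

```text
scene [[532.4824439480926, 0.0, 286.07009898291653], [0.0, 532.4824439480926, 213.35669082369776], [0.0, 0.0, 1.0]] [[0.8589, 0.2821, -0.4274, 1.0182], [0.5119, -0.4954, 0.7018, -0.8065], [-0.0137, -0.8216, -0.57, 0.6496], [0.0, 0.0, 0.0, 1.0]]
side [[387.9359088284572, 0.0, 273.6660579338498], [0.0, 387.9359088284572, 209.10137984623083], [0.0, 0.0, 1.0]] [[-0.9985, -0.0449, 0.0318, 0.4937], [-0.0533, 0.644, -0.7632, 0.7447], [0.0138, -0.7637, -0.6454, 0.6852], [0.0, 0.0, 0.0, 1.0]]
0.0187 {'clock': 0.1, 'joint_pos': array([-1.38859033e+00,  2.59127008e-01,  2.08528693e-02,  1.33367796e+00,
       -7.90944929e-06,  1.41817373e+00]), 'joint_vel': array([ 2.16797867e-03, -1.01021176e-03,  7.08561811e-05,  8.55712280e-05,
       -1.73617479e-04,  4.08014519e-04]), 'tau': array([ 5.83105342e-03, -5.56693304e+01,  3.45070446e+01,  1.16768398e-02,
       -3.66916038e-05, -8.86831685e-06]), 'tool_pos': array([ 0.18066508, -0.51919023,  0.19813745]), 'eef_rot': array([-3.14044912e+00, -1.67894866e-04,  3.34828509e-01]), 'force': array([ 0.86167987, -0.00695578,  0.47233262]), 'ft_torque': array([-0.01593673,  0.01533923, -0.00179354]), 'gripper_force': 0.0, 'width': 0.08549845402475487}
```

View pics/scene0.png

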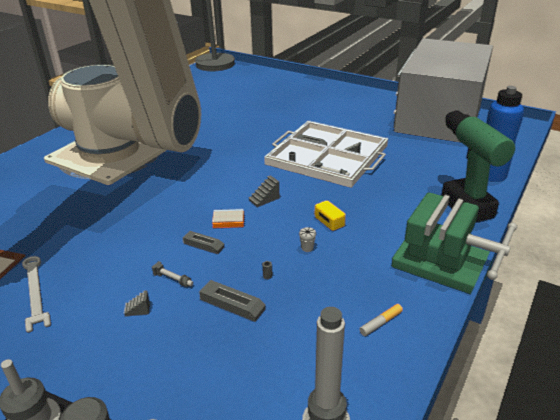

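View pics/side0.png

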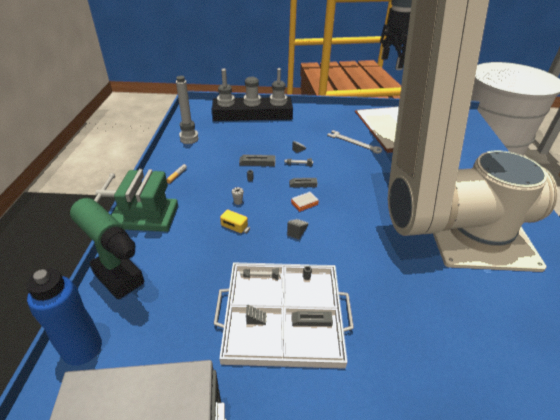

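The scene view shows the small strap at (204,242), stud (172,274), small block (137,303), nut (267,269), big strap (232,299), big block (265,191) and the tray at about (327,152). In the side view, the bins clockwise from top left are stud (261,273), nut (307,272), strap (311,318) and block (256,315). Next I'll get coarse positions, then take wrist views from above.

```bash
cat > h.py <<'E'
import numpy as np,cv2
def ray(c,px,z):
    px=np.atleast_2d(np.asarray(px,float)); K=c["K"];E=c["extrinsics"]
    d=np.c_[(px-[K[0,2],K[1,2]])/K[0,0],np.ones(len(px))]@E[:3,:3].T
    o=E[:3,3]; return (o+d*((z-o[2])/d[:,2])[:,None])[:,:2]
def proj(c,P):
    P=np.atleast_2d(P);E=c["extrinsics"];q=(P-E[:3,3])@E[:3,:3]
    return q[:,:2]/q[:,2:]*c["K"][0,0]+[c["K"][0,2],c["K"][1,2]]
E
python3 - <<'E'
from h import *
from bench import env
s=dict(np.load("scene0.npz"));d=dict(np.load("side0.npz"))
P=lambda c,x:np.round(ray(c,x,0.01),3).tolist()
print("scene strap stud block nut",P(s,[(204,242),(172,274),(137,305),(267,272)]))
print("side ",P(d,[(303,183),(299,162),(299,148),(250,176)]))
print("tray corners side",np.round(ray(d,[(231,263),(338,263),(345,365),(221,362)],.023),3).tolist())
c=ray(s,[(204,242),(172,274),(137,305),(267,272)],.01).mean(0)
t=ray(d,[(284,310)],.01)[0];print(c,t)
def look(n,x,y,z,yaw):
    env.goto([x,y,z],[np.pi,0,yaw]); w=env.read_camera("wrist"); np.savez(n+".npz",**w,tp=env.get_state()["tool_pos"]); cv2.imwrite(f"pics/{n}.png",w["color"][:,:,::-1]); 
    print(n,w["K"][0],np.round(w["extrinsics"],3).tolist(),env.get_state()["clock"])
for n,p in (("w1",c),("w2",t)):
    for z in (.36,.30,.25):
        try: look(n,p[0],p[1],z,np.arctan2(p[1],p[0])+1.5708*0);break
        except env.IKError as e: print(e)
E
```

```text
scene strap stud block nut [[0.449, -0.183], [0.457, -0.288], [0.458, -0.379], [0.604, -0.197]]
side  [[0.447, -0.178], [0.459, -0.289], [0.46, -0.373], [0.606, -0.202]]
tray corners side [[0.613, 0.157], [0.37, 0.141], [0.375, 0.386], [0.598, 0.394]]
[ 0.49230365 -0.26179032] [0.48847639 0.26685346]
w1 [300.06015156   0.         276.00382999] [[-0.469, -0.841, -0.268, 0.559], [-0.883, 0.447, 0.142, -0.298], [0.0, 0.304, -0.953, 0.534], [0.0, 0.0, 0.0, 1.0]] 1.75
w2 [300.06015156   0.         276.00382999] [[0.478, -0.837, -0.266, 0.555], [-0.878, -0.456, -0.145, 0.303], [-0.0, 0.303, -0.953, 0.534], [0.0, 0.0, 0.0, 1.0]] 3.7083
```

View pics/w1.png

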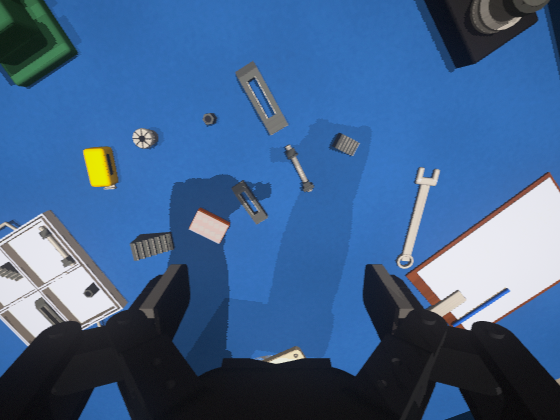

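View pics/w2.png

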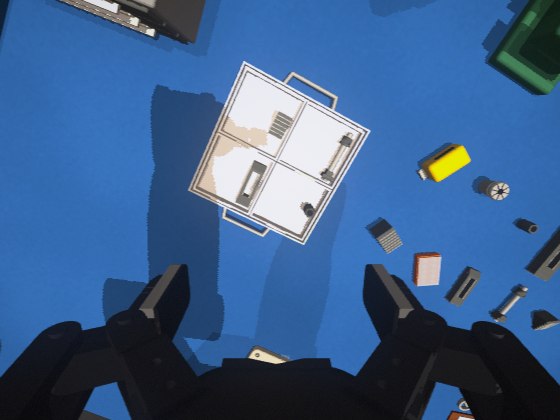

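The first wrist view (w1) shows strap (250,202), stud (300,170), small block (346,144), nut (209,119), and a box beside the strap at (210,225). The second (w2) shows the tray with its corners near (245,63), (369,131), (304,243), (190,189). All the twins lie on the tray's lower-right side, so every bin's y axis is close to world +y. Next I'll take close-ups with the camera straight above each piece and above the tray.

```bash
cat >> h.py <<'E'
def seg(c,seed,z,hi=95):
    h=cv2.cvtColor(c["color"],cv2.COLOR_RGB2HSV)
    m=(h[...,1]<hi).astype(np.uint8)*255
    cs,_=cv2.findContours(m,cv2.RETR_EXTERNAL,cv2.CHAIN_APPROX_NONE)
    cs=[k for k in cs if cv2.contourArea(k)>40]
    k=min(cs,key=lambda k:-cv2.pointPolygonTest(k,tuple(map(float,seed)),True))
    r=cv2.minAreaRect((ray(c,k[:,0],z)*1000).astype(np.float32))
    (cx,cy),(w,h_),a=r
    if w<h_: w,h_,a=h_,w,a+90
    return np.array([cx,cy])/1000,(w,h_),np.radians((a+90)%180-90),k
E
python3 - <<'E'
from h import *
from bench import env
w=dict(np.load("w1.npz")); tiles=[]
def mv(p,yaw,z=.16):
    best=None
    for y in (yaw,yaw+np.pi,yaw-np.pi):
        q=env.solve_ik([p[0]-.075*np.cos(y),p[1]-.075*np.sin(y),z],[np.pi,0,y])
        if q is not None and (best is None or abs(q[5])<abs(best[0][5])): best=(q,y)
    if best is None: return None
    env.move_j(best[0]); return best[1]
def shot(n,p,yaw,z,zp,hi):
    y=mv(p,yaw,z); print(n,"view yaw",y)
    c=env.read_camera("wrist"); np.savez(n+".npz",**c)
    px=proj(c,[*p,zp])[0]; r=seg(c,px,zp,hi); im=c["color"][:,:,::-1].copy()
    cv2.drawContours(im,[r[3]],-1,(0,0,255),1)
    x0,y0=np.clip(px.astype(int)-[100,75],0,[360,270]) if n!="tray" else (0,0)
    t=im[y0:y0+150,x0:x0+200] if n!="tray" else im
    tiles.append(cv2.resize(t,(400,300)))
    print(n,np.round(r[0],4),np.round(r[1],1),round(r[2],3)); 
for n,s,z in (("nut",(209,119),.03),("block",(346,144),.012),("stud",(300,170),.012),("strap",(250,202),.016)):
    c,d,a,_=seg(w,s,z); print(n,np.round(c,3),np.round(d,1),round(a,3))
    shot(n,c,a,.16,z,95)
w2=dict(np.load("w2.npz"))
print("corners",ray(w2,[(245,63),(369,131),(304,243),(190,189)],.023).round(3).tolist())
shot("tray",np.array([.49,.27]),0.,.25,.023,95)
tiles=[cv2.resize(t,(266,200)) for t in tiles]+[np.zeros((200,266,3),np.uint8)]
cv2.imwrite("pics/m1.png",np.vstack([np.hstack(tiles[:3]),np.hstack(tiles[3:])]))
print(env.get_state()["clock"])
E
```

```text
nut [ 0.603 -0.2  ] [20.1 16.1] 1.268
nut view yaw 1.2679760024091475
nut [ 0.6041 -0.1981] [17.5 16.4] 1.263
block [ 0.459 -0.381] [39.4 25.6] 0.636
block view yaw 3.7775955358960935
block [ 0.4592 -0.3806] [40.4 26.1] 0.636
stud [ 0.459 -0.292] [91.1 19.8] -0.039
stud view yaw 3.1030332767987536
stud [ 0.4595 -0.2915] [90.5 19.9] -0.026
strap [ 0.447 -0.185] [82.  26.8] 0.087
strap view yaw 3.228979449458889
strap [ 0.4451 -0.1836] [78.5 25. ] 0.093
corners [[0.598, 0.382], [0.605, 0.156], [0.38, 0.149], [0.373, 0.376]]
tray view yaw 3.141592653589793
tray [0.4914 0.2671] [264.1 231.8] 0.027
11.275
```

View pics/m1.png

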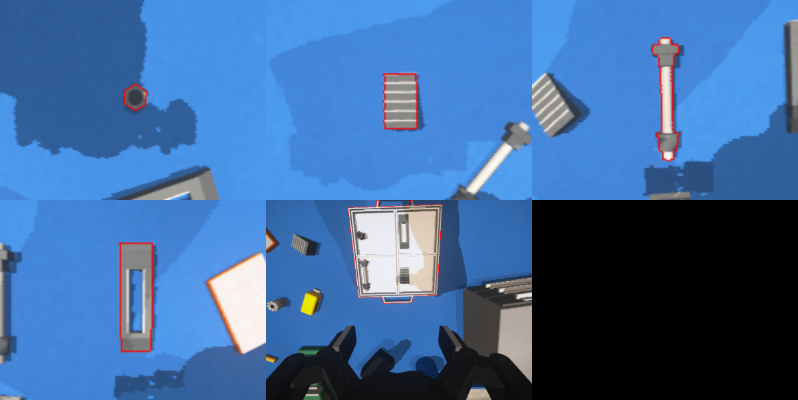

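The close-ups are clean: the strap, block, stud and nut rectangles match the known sizes. The tray view puts the nut bin at −x−y, strap at −x+y, stud at +x−y and block at +x+y, with tray yaw about 0.03. I'll start with the strap.

```bash
cat > act.py <<'E'
from h import *
from bench import env
T=np.array([.490,.2665]); TY=.029
def rot(a): return np.array([[np.cos(a),-np.sin(a)],[np.sin(a),np.cos(a)]])
def st(m):
    s=env.get_state(); print(m,"t",round(s["clock"],1),"tcp",np.round(s["tool_pos"],4),"w",round(s["width"],4),"F",np.round(s["force"],1),"g",round(s["gripper_force"],1)); return s
def run(p,a,bx,by,open_,up=.004,dx=0.,zprobe=True):
    """p,a: piece pose; bx,by signs of the bin; dx grip offset along piece x"""
    pg=np.array(p)+rot(a)@[dx,0]; pb=T+rot(TY)@[bx*.055+dx,by*.055+.017]
    opts=[]
    for k in (-np.pi,0,np.pi):
        q=[env.solve_ik([*x,.06],[np.pi,0,y+k]) for x,y in ((pg,a),(pb,TY))]
        if all(v is not None for v in q): opts.append((max(abs(v[5]) for v in q),k))
    k=min(opts)[1]; O=[np.pi,0,a+k]; B=[np.pi,0,TY+k]
    env.move_gripper(open_,40)
    env.goto([*pg,.10],O); env.move_straight([*pg,.030],velocity=.12); env.hold(.2)
    hit=env.move_straight([*pg,-.010],velocity=.02,contact_N=4)
    s=st(f"probe {hit}"); zg=s["tool_pos"][2]+up
    env.move_straight([*pg,zg],velocity=.04); env.move_gripper(0.0,40); env.hold(.2); s=st("gripped"); w=s["width"]; zg=s["tool_pos"][2]
    env.move_straight([*pg,.12],velocity=.12); st("lifted")
    env.goto([*pb,.12],B); env.move_straight([*pb,zg+.014],velocity=.12); env.hold(.3)
    hit=env.move_straight([*pb,zg+.003],velocity=.012,contact_N=3); s=st(f"down {hit}, expected z {zg+.006:.4f}")
    env.move_gripper(w+.007); env.hold(.1); env.move_straight([*pb,.14],velocity=.12); st("done")
E
python3 - <<'E'
from act import *
run([.4451,-.1836],.093,-1,1,.042)
c=env.read_camera("side");cv2.imwrite("pics/s1.png",cv2.resize(c["color"][240:390,200:370,::-1],None,fx=3,fy=3))
E
```

```text
probe False t 16.6 tcp [ 0.4451 -0.1836 -0.0099] w 0.042 F [ 0.   0.5 -0.9] g 0.0
gripped t 17.6 tcp [ 0.4451 -0.1836 -0.0059] w -0.0001 F [-0.2  0.1  0.5] g 0.0
lifted t 18.8 tcp [ 0.4448 -0.1834  0.1194] w -0.0001 F [-0.6 -0.4  1.3] g 0.0
down False, expected z 0.0001 t 23.1 tcp [ 0.433   0.3369 -0.0029] w 0.0002 F [-0.   0.5  0.8] g 0.0
done t 24.8 tcp [0.4326 0.3367 0.1393] w 0.0073 F [ 0.7 -0.2 -0.4] g 0.0
```

View pics/s1.png

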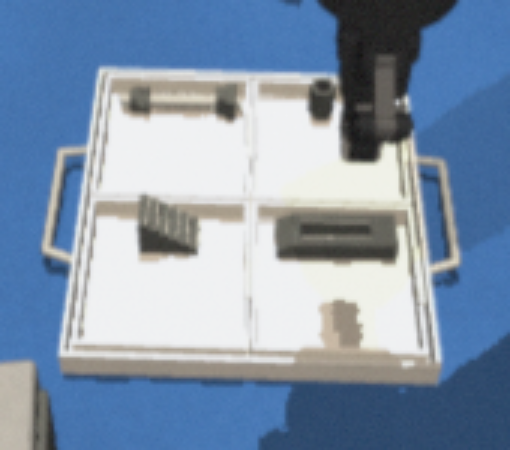

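The strap wasn't gripped: the fingers closed to 0. The picture shows the gripper shut above the strap bin with only the twin below it. I'll check where the strap is now, and compare the reported TCP with where the fingertips appear.

```bash
python3 - <<'E'
from act import *
c=env.read_camera("side"); s=st("now"); print(s["eef_rot"],"tcp proj side",proj(c,s["tool_pos"]))
env.goto([.45+.08,-.27,.25],[np.pi,0,3.12]); 
w=env.read_camera("wrist");np.savez("w3.npz",**w)
for n,p,z in (("strap",(.4451,-.1836),.016),("stud",(.4595,-.2915),.012)):
    r=seg(w,proj(w,[*p,z])[0],z); print(n,r[0].round(4),np.round(r[1],1),round(r[2],3))
cc=env.read_camera("scene"); s=env.get_state();print("tcp proj scene",proj(cc,s["tool_pos"]),"wrist",proj(w,s["tool_pos"]))
im=np.hstack([cv2.resize(cc["color"],(400,300)),cv2.resize(w["color"],(400,300))]);cv2.imwrite("pics/s2.png",im[:,:,::-1])
E
```

```text
now t 24.9 tcp [0.4326 0.3367 0.1393] w 0.007 F [-0.5  0.2 -0.2] g 0.0
[-3.14098815e+00 -1.17093750e-03 -3.11261586e+00] tcp proj side [[317.71608054 301.06291818]]
strap [ 0.4452 -0.185 ] [79.9 26.5] 0.083
stud [ 0.4596 -0.2915] [89.8 19.2] -0.031
tcp proj scene [[195.44812248 163.85260239]] wrist [[275.67543404 245.70552506]]
```

View pics/s2.png

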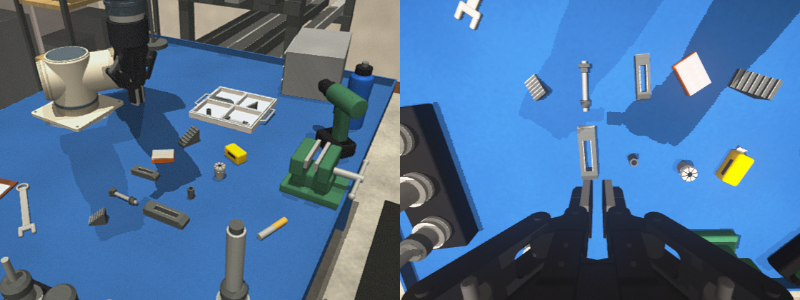

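The strap hasn't moved. In both views the fingertips sit about 20 mm above the reported TCP: side-view row 293 against 301 projected, wrist-view row 252 against 246. So the real fingertips are higher than the stated TCP. I'll probe the bare bench to get the true offset.

```bash
python3 - <<'E'
from act import *
p=[.46,-.238]
env.move_gripper(0.0); env.goto([*p,.05],[np.pi,0,np.pi]); env.move_straight([*p,.0],velocity=.1); env.hold(.2)
for w in (0.0,.04):
    env.move_gripper(w)
    hit=env.move_straight([*p,-.04],velocity=.02,contact_N=4); st(f"w {w} hit {hit}")
    env.move_straight([*p,.0],velocity=.05); env.hold(.1)
E
```

```text
w 0.0 hit True t 30.9 tcp [ 0.46   -0.238  -0.0325] w -0.0002 F [-0.5  0.1  7.6] g 3.5
w 0.04 hit True t 33.8 tcp [ 0.46  -0.238 -0.034] w 0.0403 F [-1.1  1.6  6.9] g 3.5
```

The true fingertips are about 33 mm above the reported TCP: the bench registers at TCP z ≈ −0.033. I'll use that as the reference and retry the strap with no probing.

```bash
python3 - <<'E'
s=open("act.py").read()
a=s.index("    env.goto([*pg,.10]"); b=s.index("    env.move_straight([*pg,.12],velocity=.12); st(\"lifted\")")
s=s[:a]+'''    env.goto([*pg,.04],O); env.move_straight([*pg,-.034+up],velocity=.1)
    env.move_gripper(0.0,40); env.hold(.1); s=st("gripped"); w=s["width"]; zg=s["tool_pos"][2]
    if w<.007: print("MISSED"); env.move_straight([*pg,.05]); return
'''+s[b:]
s=s.replace("[*pg,.12],velocity=.12","[*pg,.05],velocity=.12").replace("[*pb,.12]","[*pb,.05]").replace("[*pb,.14],velocity=.12","[*pb,.06],velocity=.12")
open("act.py","w").write(s)
E
python3 - <<'E'
from act import *
run([.4452,-.1843],.09,-1,1,.042)
c=env.read_camera("side");cv2.imwrite("pics/s3.png",cv2.resize(c["color"][240:390,200:370,::-1],None,fx=3,fy=3))
E
```

```text
gripped t 36.5 tcp [ 0.4457 -0.1846 -0.0293] w 0.0239 F [0.1 0.9 5.5] g 40.2
lifted t 37.3 tcp [ 0.4448 -0.184   0.0494] w 0.0238 F [-0.8  0.1 -2.3] g 39.4
down True, expected z -0.0233 t 40.9 tcp [ 0.4329  0.3368 -0.0233] w 0.024 F [ 0.  -0.5  5.3] g 40.2
done t 42.1 tcp [0.4326 0.3366 0.0594] w 0.031 F [-0.9 -0.8 -0.3] g 0.0
```

View pics/s3.png

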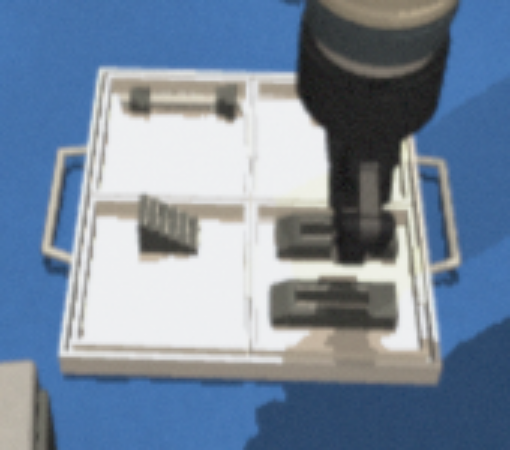

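The strap is down flat at (335,303), beside its twin at (335,235), and contact came exactly at the expected height. Block, stud and nut next, in that order.

```bash
python3 - <<'E'
from act import *
run([.4592,-.3806],.636,1,1,.045,up=.008,dx=.008)
run([.4595,-.2915],-.028,1,-1,.032)
run([.6041,-.1981],1.263,-1,-1,.036,up=.008)
env.goto([.565,.265,.22],[np.pi,0,np.pi])
im=[env.read_camera("side")["color"][240:390,190:360],env.read_camera("wrist")["color"][:300,80:420]]
cv2.imwrite("pics/s4.png",np.hstack([cv2.resize(i,(400,353)) for i in im])[:,:,::-1]);st("end")
E
```

```text
gripped t 46.2 tcp [ 0.4661 -0.3763 -0.0251] w 0.024 F [0. 1. 6.] g 40.3
lifted t 47.0 tcp [ 0.4653 -0.3755  0.0492] w 0.0241 F [-0.3  0.1 -2.3] g 39.4
down True, expected z -0.0191 t 51.1 tcp [ 0.5508  0.3403 -0.019 ] w 0.024 F [-0.3 -0.4  5.4] g 40.2
done t 52.3 tcp [0.5505 0.3401 0.0593] w 0.031 F [ 0.   0.1 -0.3] g 0.0
gripped t 56.1 tcp [ 0.4599 -0.2919 -0.0294] w 0.0081 F [-1.3 -0.8  5.7] g 39.3
lifted t 56.9 tcp [ 0.4591 -0.2912  0.0493] w 0.0081 F [ 0.  -0.5 -0.2] g 39.0
down True, expected z -0.0234 t 60.4 tcp [ 0.546   0.2301 -0.0233] w 0.008 F [0.4 0.  5.3] g 39.6
done t 61.6 tcp [0.5456 0.23   0.0593] w 0.0151 F [ 0.3 -0.6 -0.6] g 0.0
gripped t 64.9 tcp [ 0.6046 -0.1983 -0.025 ] w 0.0157 F [-1.5  0.3  7.2] g 39.8
lifted t 65.6 tcp [ 0.6036 -0.1979  0.0492] w 0.0162 F [ 0.2 -0.4  0.2] g 39.1
down True, expected z -0.0190 t 69.0 tcp [ 0.4361  0.2269 -0.0191] w 0.0161 F [-0.5 -0.1  5. ] g 39.8
done t 70.2 tcp [0.4357 0.2268 0.0594] w 0.0227 F [ 0.5  0.5 -0.4] g 0.0
end t 71.1 tcp [0.5638 0.2647 0.2184] w 0.0226 F [-0.3  0.2 -0.4] g 0.0
```

View pics/s4.png

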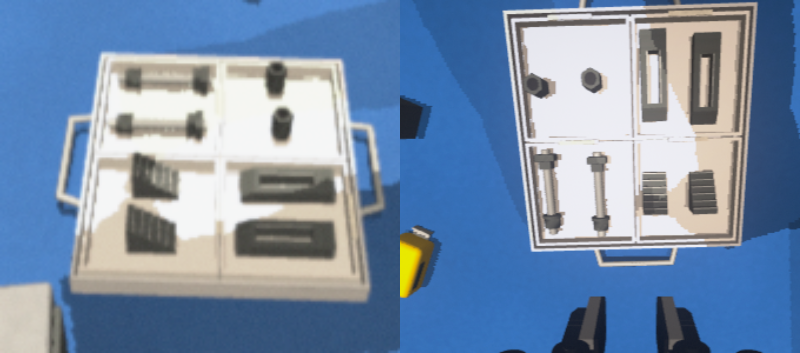

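All four pieces stand in their bins beside their twins. In the wrist view they are the nut (592,80), strap (705,75), stud (600,193) and block (703,192). All are upright or flat, clear of the walls, and the gripper is away from them.

```bash
python3 -c "
from bench import env
print(env.finish_job())"
```

```text
the job is handed in; nothing more can be done
None
```

The job is handed in at about 71 s of the 112 s allowed: the strap, block, stud and nut are each set down in the right bin beside their twins, the same way up as before, and I left the two bigger look-alikes alone; the first strap grasp closed on nothing because the real fingertips sit about 33 mm above the stated TCP, and I corrected for that.

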